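# Turn a vacuum pump just past compression and lock its crank

## Task

The bench vacuum pump needs its crank locked at top dead centre before its head comes off. Take the black knob on the flywheel and turn it slowly clockwise (seen from above) until you feel the compression build up, peak and give way; stop just there, where the wheel stays put by itself when you let go, never letting it kick back or run on. Then push the red lock plunger gently fully home, without forcing it, and leave the other things on the bench alone.

Things in the scene. Friction and masses are not known exactly. Their poses are not given: they have to be found in the camera images.
- pump: Vacuum pump fixed to the bench: round grey motor, aluminium crankcase of 200 mm diameter, top face at 85 mm, upright shaft. Origin on the bench under the shaft axis, z up, -x its front. The finned cylinder lies along its +y (blue head to 187 mm from the shaft, brass ports up to 100 mm high); the red plunger stands at its -y. Place and turn vary by 15 cm and 50 degrees.
- shaft_top (a point): On the shaft axis, level with the top face of the flywheel, 112 mm above the bench. Steel flywheel, 140 mm diameter, 21 mm thick, hex nut 9 mm proud in its middle, yellow arrow in the running direction. Let go within about 5 degrees of dead centre it stays; let go earlier in the compression it kicks back, later it runs on, at over 2.5 rad/s.
- flywheel (a joint): Flywheel angle, rad, growing clockwise from above (running direction); at 0 the knob points to the pump's +y. Starts at -1.5 to -0.8; no end stops. The crank inside is keyed to it at an angle that varies and cannot be seen: the compression comes once a turn, its dead centre somewhere between +0.15 and +1.25. By hand keep under 2 rad/s and do not turn it backwards.
- knob_grip (a point): Mid-grip of the black knob: upright, 20 mm diameter, free to spin, 55 mm from the shaft axis, 115 to 155 mm above the bench. Seal drag here about 2.5 N. From 46 degrees before dead centre the resistance to turning rises, to some 12 N in all about 26 degrees before it, then falls evenly to the mere drag at dead centre; beyond, the air pushes the wheel on. At standstill the drag may not show.
- plunger_top (a point): Centre of the top of the red cap (24 mm diameter, 12 mm high) of the upright lock plunger, 86 mm from the shaft axis at the pump's -y; 148 mm above the bench when out, 128 mm when home, then 16 mm above the flywheel's top. The cap is sprung: it gives from 2 N, 2 N more for each mm, up to 6 mm, and comes back up when let go.
- lock_plunger (a joint): Travel of the plunger itself (without its sprung cap) down, m: 0 out, 0.02 fully home, on a stop. About 2.5 N of friction; stays where left. Its tip enters a countersunk slot in the crank that catches it within 8 degrees of dead centre and draws the wheel there as it goes in (5 to 9 N in all); at any other angle it stops on the crank after 1.5 mm. More than 25 N damages it.
- screwdriver: Loose cross-tip screwdriver with a red handle, 160 mm long, lying on the bench; bystander. Origin mid-length on the bench.
- label_roll: Loose roll of white labels, 58 mm diameter, 28 mm high; bystander. Origin under its centre.
- white_bottle: Loose white reagent bottle with a blue cap, 35 x 58 x 78 mm, behind the pump; bystander. Origin under its centre.
- brown_bottle: Loose brown reagent bottle with a green cap, 35 x 58 x 78 mm, behind the pump; bystander. Origin under its centre.

How it is judged:
On the way, in this order (a step that is already met when the one before it is completed fails the run):
1. the flywheel has been turned clockwise by the knob, the plunger still out (value of joint flywheel above 0 rad and value of joint lock_plunger below 0.004 m), for 0.2 s.
2. the lock plunger is home in the crank's slot (value of joint lock_plunger above 0.017 m), for 0.2 s.
At the end, for the whole second after the job is handed in: The plunger is pushed in by more than 17 of its 20 mm (only possible in the crank's slot, at dead centre) and stays there, and the flywheel stands still (under 0.05 rad/s) (value of joint lock_plunger above 0.017 m and velocity of joint flywheel between -0.05 and 0.05 rad/s); the robot touches nothing.
It fails at once if the flywheel kicks back (counter-clockwise faster than 2 rad/s) (velocity of joint flywheel below -2 rad/s).
It fails at once if the flywheel runs on or is spun (clockwise faster than 2.5 rad/s) (velocity of joint flywheel above 2.5 rad/s).
It fails at once if the flywheel is turned backwards, past -1.9 (value of joint flywheel below -1.9 rad).
It fails at once if the plunger is forced, with more than 25 N (contact force between the fingers and lock_plunger above 25 N).
It fails at once if a bystander is pushed more than 40 mm (distance of any of screwdriver, label_roll, white_bottle, brown_bottle from where it was at the start of the episode above 0.04 m).
It also fails if it takes over 58 s, if anything falls off the work surface, if the arm or the gripper's body presses on something with over 40 N, if the wrist force passes 120 N, or if a joint passes its speed limit or range.

## Robot

A 7-joint arm with a two-finger parallel gripper is mounted at the origin on a cart in front of the work surface, level with it; the furniture and walls round the work are solid. World frame = base frame: x ahead of the robot, y to its left, z up, the work surface at z = 0. Lengths are in m, angles in rad, forces in N, time in s.
With the tool pointing down it reaches from about 0.4 to 0.875 m from the base axis. Payload 19.3 kg.
Tool frame: the origin (TCP) lies at the very end of the fingers, on their centre line; the grasp point (between the pads) lies 19 mm behind it; z points along the fingers, y is the line along which they close (so a half turn about z gives the same grasp; the last joint's range is limited). The gripper opens to 85 mm and grips with 20 to 120 N. Pads are 22 mm wide; open, the fingers measure 114 mm over their backs; the gripper's body (76 mm by 85 mm) begins 54 mm behind the grasp point. The pads swing forward as they close: fully open they stand 13 mm farther back than shut.
Start: joints at [1.164, 0.521, -0.036, 1.599, 0.021, 1.021, -0.113], TCP at [0.207, -0.59, 0.231] pointing down, gripper open.
Joint ranges: [-2.91, 2.91], [-0.3, 2.13], [-1.5, 1.42], [0.17, 2.43], [-1.26, 4.41], [0.16, 1.93], [-2.52, 2.52]. Speed limits (rad/s): [1.89, 1.89, 2.39, 2.39, 3.01, 3.01, 3.01].

## Interface

Orientations are given as [roll, pitch, yaw] about the fixed x, y, z axes, in that order (R = Rz(yaw) Ry(pitch) Rx(roll)).
In Python, from workcell import monitor, optics, job_done gives the robot as it stands.
- The arm moves only by the shell command python3 -m handwheel 'ROWS' [FORCE]. ROWS is JSON, a list of rows, each an object of numbers: "dx", "dy", "dz": the shift along the tool's x, y, z in cm; "wx", "wy", "wz": the turn, a rotation vector about the tool's x, y, z in rad; "claw": the opening in per cent of the stroke, from 0 (shut) to 100 (fully open). A call has 1 to 8 rows; each row shifts and turns the commanded pose from where the row before left it, along the tool's axes as they then stand; what a row does not reach is not made up. A row lasts 1/8 s, in which the tool goes at most 62.5 mm and 10.7 degrees, less where a joint would pass 70% of its speed; a pose out of reach is approached as far as the arm can. A call with a gripper value outside its range is refused whole. The fingers move at their own pace and stop on an object; FORCE is the grip in N (left out, the last holds). Time passes only in rows, so rows that do not move let the fingers close. It gives the time, the measured TCP pose, the force, the opening and the grip force at its end, in the units of the state.
- monitor.observe(): the state, without advancing time (a new reading comes with each control period).
- optics.grab_frame(name): name is "side" or "top"; returns a dict with "frame" (480x640x3 uint8, blue, green, red), "fovy" (degrees; the focal length in pixels is half the picture's height over the tangent of half this angle, whatever the lens; pixels are square), "cx", "cy" (the principal point, pixels), "k1" (the pictures are not rectified: a ray, as slopes to the right and down, at radius r is drawn at 1 + k1 r^2 times it, then the intrinsics apply), "R" (3x3) and "t" (3): a world point X has camera coordinates R X + t. Camera axes: x right, y down, z forward; pixel columns grow to the right and rows downward; lengths in m; the calibration is good to about 2 mm. A picture is of the moment at which its call begins. There is no depth.
- job_done(): hands the job in; it is judged then, once.
Trained networks look in the newest picture that a camera, given by its name, has taken for a name from the list of things; names that differ only in an ending like _2 or _b are one class to them, and where a whole thing is asked for, a point or a joint stands for the part that bears it (a point fixed in the world has none). Each returns a list of dicts, best first, with "p" (0 to 1); they miss things now and then, are a little off and sometimes report something else, mostly with a low value. They report only what shows in the picture. A call takes as long as a camera call.
- optics.masks_of(name, camera): "region" (480x640 bool, what is visible of it) and "rect" ([left, top, width, height] in pixels, round what is visible of it).
The state is a dict: "clock": time; "qpos": joint angles; "qd": joint speeds; "joint_efforts": joint torques, N m; "position": TCP position; "tool_rot": TCP orientation; "force": force on the tool from outside, world axes, zero at the start; "moment": the same for the moment, N m; "grip_width": finger opening in m; "finger_force": force on a finger pad.
Only numpy, scipy, OpenCV 4.12 (cv2) and the standard library are available. Lean on these libraries where they do the work, as an engineer would, in place of code of your own. Each camera call takes 0.05 s, during which the arm holds its last target. There are 200 camera calls.

## Working session

There is one attempt and no reset: what is moved stays moved. The work goes in short steps, Python scripts to look and compute and a shell command to move; the robot and the scene stay as the last step left them, time stands still between calls to the robot, and variables do not carry over. Pictures are saved under pics/ and viewed, at most 10 in all, crops included, and the job is handed in when it is done.

```bash
ls; mkdir -p pics; cat > h.py <<'E'
import numpy as np, cv2
from workcell import monitor, optics
def K(f):
    fl=240/np.tan(np.radians(f["fovy"])/2); return fl
def proj(f,X):
    X=np.atleast_2d(X); c=X@np.array(f["R"]).T+np.array(f["t"]); s=c[:,:2]/c[:,2:]
    r2=(s**2).sum(1,keepdims=True); return s*(1+f["k1"]*r2)*K(f)+[f["cx"],f["cy"]]
def atz(f,uv,z):
    d=(np.array(uv,float)-[f["cx"],f["cy"]])/K(f); s=d.copy()
    for _ in range(30): s=d/(1+f["k1"]*(s@s))
    R=np.array(f["R"]);t=np.array(f["t"]); o=-R.T@t; v=R.T@np.array([s[0],s[1],1])
    return o+v*(z-o[2])/v[2]
E
python3 - <<'E'
from h import *
s=monitor.observe();print({k:np.round(v,3).tolist() for k,v in s.items()})
for c in("side","top"):
    f=optics.grab_frame(c); cv2.imwrite(f"pics/{c}0.png",f["frame"])
    print(c,f["fovy"],f["k1"],-np.array(f["R"]).T@f["t"])
    for n,z in(("knob_grip",.155),("plunger_top",.148),("flywheel",.112),("screwdriver",0.01),("label_roll",.028),("white_bottle",.07),("brown_bottle",.07)):
        for m in optics.masks_of(n,c)[:2]:
            y,x=np.nonzero(m["region"]);u=[x.mean(),y.mean()]
            print(n,round(m["p"],2),np.round(u),m["rect"],np.round(atz(f,u,z),3))
E
```

```text
pics
{'clock': 0.0, 'qpos': [1.164, 0.522, -0.036, 1.6, 0.021, 1.021, -0.113], 'qd': [0.001, -0.001, 0.001, -0.001, 0.002, -0.001, 0.0], 'joint_efforts': [-0.001, -92.711, 1.979, -36.993, 0.018, 0.008, -0.0], 'position': [0.206, -0.59, 0.231], 'tool_rot': [-3.14, 0.0, 0.337], 'force': [-1.032, -0.002, 0.932], 'moment': [0.001, 0.009, -0.007], 'finger_force': 0.0, 'grip_width': 0.086}
side 42.64927099149108 -0.10381539544065352 [ 0.6070184  -0.86948782  0.92625514]
knob_grip 0.6 [204. 264.] [198.7, 254.3, 12.7, 19.0] [ 0.452 -0.045  0.155]
plunger_top 0.62 [213. 306.] [202.4, 301.0, 13.5, 12.1] [ 0.474 -0.143  0.148]
flywheel 0.72 [229. 286.] [193.9, 253.3, 75.6, 63.0] [ 0.494 -0.061  0.112]
screwdriver 0.62 [263. 222.] [243.0, 197.7, 33.1, 39.9] [0.549 0.247 0.01 ]
label_roll 0.62 [304. 202.] [291.3, 193.2, 26.9, 20.4] [0.647 0.296 0.028]
white_bottle 0.71 [366. 309.] [353.2, 290.5, 25.6, 35.4] [ 0.749 -0.091  0.07 ]
brown_bottle 0.71 [366. 308.] [354.8, 288.2, 25.7, 42.5] [ 0.75  -0.089  0.07 ]
brown_bottle 0.58 [386. 333.] [371.9, 317.8, 32.2, 36.9] [ 0.779 -0.151  0.07 ]
top 48.6620007671155 -0.09963361855556929 [0.42972175 0.06677756 1.02093669]
knob_grip 0.61 [379. 337.] [373.1, 332.4, 13.3, 10.7] [ 0.449 -0.02   0.155]
plunger_top 0.52 [381. 312.] [286.2, 247.9, 172.4, 129.2] [ 0.489 -0.027  0.148]
plunger_top 0.48 [448. 318.] [443.0, 308.0, 11.2, 17.4] [ 0.472 -0.136  0.148]
flywheel 0.94 [394. 311.] [352.7, 269.1, 83.3, 81.4] [ 0.492 -0.054  0.112]
screwdriver 0.78 [231. 294.] [195.5, 280.3, 57.6, 32.9] [0.551 0.241 0.01 ]
label_roll 0.58 [192. 247.] [177.6, 231.8, 30.0, 33.3] [0.644 0.312 0.028]
label_roll 0.47 [394. 311.] [351.0, 269.1, 84.6, 81.1] [ 0.498 -0.065  0.028]
white_bottle 0.54 [381. 312.] [286.5, 247.8, 167.9, 130.3] [ 0.494 -0.034  0.07 ]
white_bottle 0.45 [381. 191.] [377.5, 189.9, 6.3, 6.6] [ 0.719 -0.055  0.07 ]
brown_bottle 0.47 [421. 170.] [416.1, 163.8, 11.1, 12.0] [ 0.755 -0.135  0.07 ]
```

View pics/top0.png

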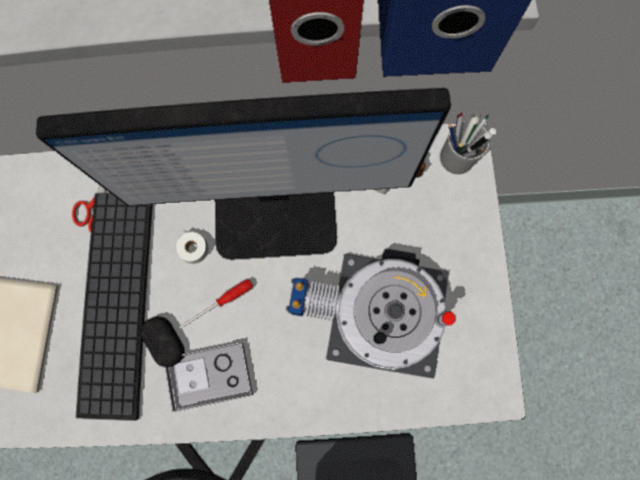

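View pics/side0.png

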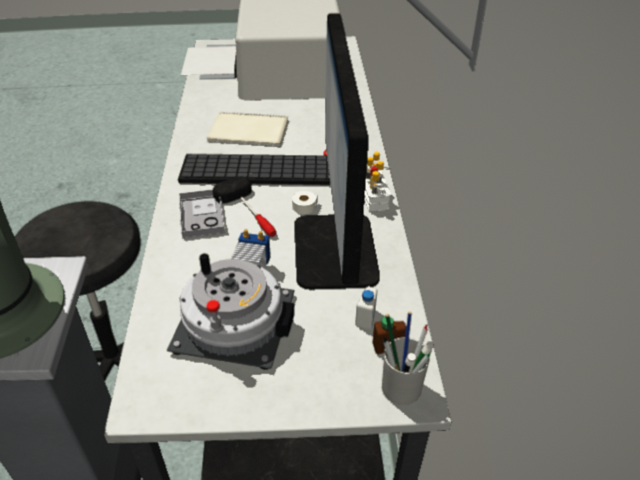

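The top view shows the nut at about (396,311), the red cap at (448,318), the knob at (381,333) and the blue head at (298,297). The side view shows the knob at (204,264) and the cap at (213,306). I'll zoom in to refine these.

```bash
python3 - <<'E'
from h import *
a=cv2.imread("pics/top0.png")[260:370,340:470];b=cv2.imread("pics/side0.png")[240:350,170:300]
cv2.imwrite("pics/z0.png",np.vstack([cv2.resize(a,None,fx=5,fy=5,interpolation=cv2.INTER_CUBIC)[:300*2],])[:, :])
g=lambda i:cv2.resize(i,(400,338),interpolation=cv2.INTER_CUBIC)
cv2.imwrite("pics/z0.png",np.hstack([g(a),g(b)]))
fs={c:optics.grab_frame(c) for c in("top","side")}
from scipy.optimize import least_squares
for n,t,s in(("knobmid",(379+.5,337.5),(204.5,263.5)),("cap",(448.5,318),(213,306)),):
    r=least_squares(lambda X:np.r_[proj(fs["top"],X)[0]-t,proj(fs["side"],X)[0]-s],[.47,-.05,.13]);print(n,r.x.round(4),r.fun.round(1))
print("nut",atz(fs["top"],(396,311),.121),atz(fs["side"],(230,285),.121))
E
```

```text
knobmid [ 0.4485 -0.0222  0.1351] [ 0.   0.1  0.1 -0. ]
cap [ 0.4726 -0.1382  0.1419] [-0.1 -0.3 -0.3  0. ]
nut [ 0.49118975 -0.0552041   0.121     ] [ 0.49729409 -0.06719744  0.121     ]
```

View pics/z0.png

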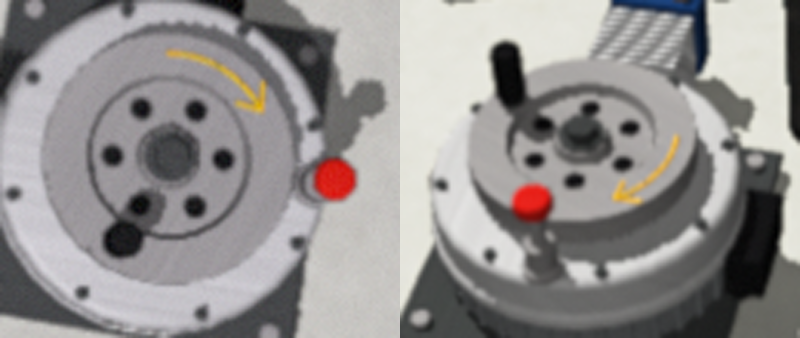

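The crop shows the knob top at about (380,338) in the top view and (204,256) in the side view. The nut is at (395,310) and (228.5,284). Next I'll fit the pump pose with the known geometry.

```bash
python3 - <<'E'
from h import *
from scipy.optimize import least_squares
fs={c:optics.grab_frame(c) for c in("top","side")}
T,S=fs["top"],fs["side"]
def pts(p):
    x,y,w,th=p; a=w+np.pi/2-th
    return [[x,y,.121],[x+.086*np.sin(w),y-.086*np.cos(w),.148],[x+.055*np.cos(a),y+.055*np.sin(a),.155],[x+.055*np.cos(a),y+.055*np.sin(a),.135],[x+.086*np.sin(w),y-.086*np.cos(w),.142]]
obs=[(0,T,(395.2,309.7)),(0,S,(228.5,283.9)),(1,T,(448.5,318)),(2,T,(380,338.2)),(4,S,(213,306)),(3,S,(204.3,263.7)),(2,S,(204.1,255.6))]
def fun(p): P=pts(p);return np.concatenate([proj(f,P[i])[0]-o for i,f,o in obs])
r=least_squares(fun,[.49,-.055,-.23,-1.1],loss="soft_l1");print(r.x,fun(r.x).reshape(-1,2).round(1).tolist())
P=np.array(pts(r.x));print(P.round(4)); phi=np.degrees(r.x[2]+np.pi/2-r.x[3]);print("phi",phi)
s=monitor.observe();R=cv2.Rodrigues(np.zeros(3))[0]
from scipy.spatial.transform import Rotation as Ro
# 12 rows straight line in world with turn wz each; print rows in tool axes
p0=np.array(s["position"]);y0=s["tool_rot"][2];goal=np.array([P[2][0],P[2][1],.231]);n=13
dw=-(np.radians(phi)-y0)/n
for k in range(n):
    Rk=Ro.from_euler("xyz",[np.pi,0,y0-k*dw]).as_matrix();d=Rk.T@((goal-p0)/n)*100;print(d.round(2),round(dw,3))
E
```

```text
[ 0.49318433 -0.05405332 -0.24401776 -1.19061561] [[0.0, 0.2], [-0.4, -3.9], [0.4, -0.4], [0.5, -1.0], [-0.4, -0.3], [0.4, -0.3], [-0.7, -0.0]]
[[ 0.4932 -0.0541  0.121 ]
 [ 0.4724 -0.1375  0.148 ]
 [ 0.4486 -0.0219  0.155 ]
 [ 0.4486 -0.0219  0.135 ]
 [ 0.4724 -0.1375  0.142 ]]
phi 144.23606189758996
[ 3.2  -3.51  0.  ] -0.168
[ 3.74 -2.92  0.  ] -0.168
[ 4.18 -2.26  0.  ] -0.168
[ 4.5  -1.53  0.  ] -0.168
[ 4.69 -0.76  0.  ] -0.168
[4.75 0.04 0.  ] -0.168
[4.68 0.83 0.  ] -0.168
[4.47 1.6  0.  ] -0.168
[4.14 2.32 0.  ] -0.168
[3.7  2.98 0.  ] -0.168
[3.15 3.56 0.  ] -0.168
[2.51 4.03 0.  ] -0.168
[1.8  4.39 0.  ] -0.168
```

```bash
python3 -m handwheel '[{"dx":3.2,"dy":-3.51,"wz":-0.168},{"dx":3.74,"dy":-2.92,"wz":-0.168},{"dx":4.18,"dy":-2.26,"wz":-0.168},{"dx":4.5,"dy":-1.53,"wz":-0.168},{"dx":4.69,"dy":-0.76,"wz":-0.168},{"dx":4.75,"dy":0.04,"wz":-0.168},{"dx":4.68,"dy":0.83,"wz":-0.168}]'
python3 -m handwheel '[{"dx":4.47,"dy":1.6,"wz":-0.168},{"dx":4.14,"dy":2.32,"wz":-0.168},{"dx":3.7,"dy":2.98,"wz":-0.168},{"dx":3.15,"dy":3.56,"wz":-0.168},{"dx":2.51,"dy":4.03,"wz":-0.168},{"dx":1.8,"dy":4.39,"wz":-0.168},{"claw":45},{}]'
cat >> h.py <<'E'
from scipy.spatial.transform import Rotation as Ro
def rel(goal,yaw):
    s=monitor.observe();R=Ro.from_euler("xyz",s["tool_rot"]).as_matrix()
    G=Ro.from_euler("xyz",[np.pi,0,yaw]).as_matrix()
    print("d cm",(R.T@(np.array(goal)-s["position"])*100).round(2),"w",Ro.from_matrix(R.T@G).as_rotvec().round(3),"pos",np.round(s["position"],4),"rot",np.round(s["tool_rot"],3),"F",np.round(s["force"],2),"q",np.round(s["qpos"],2),"t",s["clock"])
E
python3 -c "
from h import *
rel([.4486,-.0219,.121],np.radians(144.2))"
```

```text
d cm [ 41.62 -45.61  11.03] w [-0.   -0.   -2.18] pos [ 0.2065 -0.5899  0.2313] rot [-3.142  0.     0.337] F [-0.91  0.4  -0.05] q [ 1.16  0.52 -0.04  1.6   0.02  1.02 -0.11] t 1.0schema error: expected keys dx, dy, dz, wx, wy, wz, claw
schema error: expected keys dx, dy, dz, wx, wy, wz, claw
```

```bash
python3 -m handwheel '[{"dx":3.2,"dy":-3.51,"dz":0,"wx":0,"wy":0,"wz":-0.168,"claw":100},{"dx":3.74,"dy":-2.92,"dz":0,"wx":0,"wy":0,"wz":-0.168,"claw":100},{"dx":4.18,"dy":-2.26,"dz":0,"wx":0,"wy":0,"wz":-0.168,"claw":100},{"dx":4.5,"dy":-1.53,"dz":0,"wx":0,"wy":0,"wz":-0.168,"claw":100},{"dx":4.69,"dy":-0.76,"dz":0,"wx":0,"wy":0,"wz":-0.168,"claw":100},{"dx":4.75,"dy":0.04,"dz":0,"wx":0,"wy":0,"wz":-0.168,"claw":100},{"dx":4.68,"dy":0.83,"dz":0,"wx":0,"wy":0,"wz":-0.168,"claw":100}]'
python3 -m handwheel '[{"dx":4.47,"dy":1.6,"dz":0,"wx":0,"wy":0,"wz":-0.168,"claw":80},{"dx":4.14,"dy":2.32,"dz":0,"wx":0,"wy":0,"wz":-0.168,"claw":60},{"dx":3.7,"dy":2.98,"dz":0,"wx":0,"wy":0,"wz":-0.168,"claw":60},{"dx":3.15,"dy":3.56,"dz":0,"wx":0,"wy":0,"wz":-0.168,"claw":60},{"dx":2.51,"dy":4.03,"dz":0,"wx":0,"wy":0,"wz":-0.168,"claw":60},{"dx":1.8,"dy":4.39,"dz":0,"wx":0,"wy":0,"wz":-0.168,"claw":60},{"dx":0,"dy":0,"dz":0,"wx":0,"wy":0,"wz":0,"claw":60},{"dx":0,"dy":0,"dz":0,"wx":0,"wy":0,"wz":0,"claw":60}]'
python3 -c "
from h import *
rel([.4486,-.0219,.121],np.radians(144.2))"
```

```text
clock: 1.88
position: [0.3372, -0.2826, 0.2315]
tool_rot: [3.141, 0.001, 1.518]
force: [0.4, -0.0, -0.6]
grip_width: 0.0854
finger_force: 0.0
clock: 2.88
position: [0.4475, -0.022, 0.2312]
tool_rot: [-3.141, -0.0, 2.52]
force: [0.5, -0.6, 0.2]
grip_width: 0.0512
finger_force: 0.0
d cm [-0.08  0.07 11.02] w [-0.    -0.     0.003] pos [ 0.4475 -0.022   0.2312] rot [-3.141 -0.     2.52 ] F [ 0.49 -0.58  0.24] q [ 0.54  0.31 -0.75  2.02  0.27  0.91  0.59] t 2.875
```

```bash
python3 -m handwheel '[{"dx":-0.08,"dy":0.07,"dz":3,"wx":0,"wy":0,"wz":0.003,"claw":60},{"dx":0,"dy":0,"dz":3,"wx":0,"wy":0,"wz":0,"claw":60},{"dx":0,"dy":0,"dz":3,"wx":0,"wy":0,"wz":0,"claw":60},{"dx":0,"dy":0,"dz":2,"wx":0,"wy":0,"wz":0,"claw":60},{"dx":0,"dy":0,"dz":0,"wx":0,"wy":0,"wz":0,"claw":60}]'
python3 - <<'E'
from h import *
rel([.4486,-.0219,.121],np.radians(144.2))
f=optics.grab_frame("top");a=f["frame"][270:390,320:460]
g=optics.grab_frame("side");b=g["frame"][210:330,140:280]
h=lambda i:cv2.resize(i,(400,343),interpolation=cv2.INTER_CUBIC)
cv2.imwrite("pics/z1.png",np.hstack([h(a),h(b)]))
E
```

```text
clock: 3.5
position: [0.4479, -0.0224, 0.1205]
tool_rot: [-3.14, -0.002, 2.516]
force: [-0.5, 0.3, 0.6]
grip_width: 0.0509
finger_force: 0.0
d cm [-0.03  0.08 -0.05] w [-0.002 -0.002 -0.001] pos [ 0.4479 -0.0224  0.1205] rot [-3.140e+00 -2.000e-03  2.516e+00] F [-0.5   0.27  0.61] q [ 0.42  0.49 -0.64  2.12  0.47  0.67  0.41] t 3.5
```

View pics/z1.png

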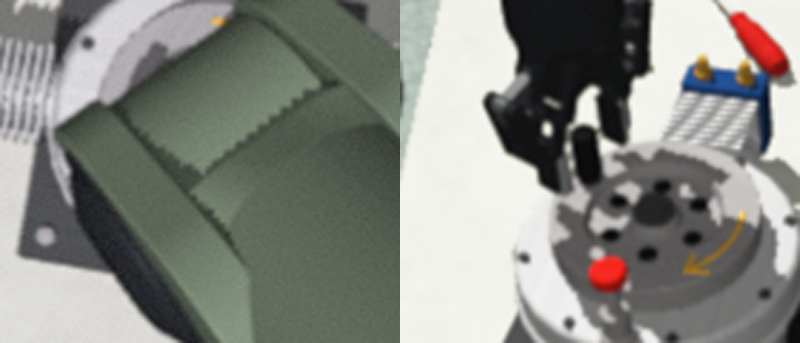

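The side view shows the knob at (585,155) in the crop, between the open fingers. I'll close on it gently.

```bash
python3 -m handwheel '[{"dx":0,"dy":0,"dz":0,"wx":0,"wy":0,"wz":0,"claw":20},{"dx":0,"dy":0,"dz":0,"wx":0,"wy":0,"wz":0,"claw":10},{"dx":0,"dy":0,"dz":0,"wx":0,"wy":0,"wz":0,"claw":10},{"dx":0,"dy":0,"dz":0,"wx":0,"wy":0,"wz":0,"claw":10},{"dx":0,"dy":0,"dz":0,"wx":0,"wy":0,"wz":0,"claw":10}]' 30
python3 - <<'E'
from h import *
rel([.4486,-.0219,.121],np.radians(144.2))
t=np.radians(5);r=5.5;print("5deg:",r*(np.cos(t)-1),r*np.sin(t),t)
E
```

```text
clock: 4.22
position: [0.4493, -0.0216, 0.1221]
tool_rot: [3.141, 0.001, 2.517]
force: [-1.3, -0.7, 10.2]
grip_width: 0.0195
finger_force: 29.0
d cm [ 0.04 -0.07  0.11] w [0.    0.001 0.001] pos [ 0.4493 -0.0216  0.1221] rot [3.141e+00 1.000e-03 2.517e+00] F [-1.31 -0.67 10.21] q [ 0.42  0.49 -0.65  2.12  0.47  0.67  0.41] t 4.225
5deg: -0.0209291604953995 0.4793565851121199 0.08726646259971647
```

```bash
python3 -m handwheel '[{"dx":0,"dy":0,"dz":-0.15,"wx":0,"wy":0,"wz":0,"claw":10},{"dx":0,"dy":0,"dz":0,"wx":0,"wy":0,"wz":0,"claw":10}]'
python3 -m handwheel '[{"dx":-0.02,"dy":0.48,"dz":0,"wx":0,"wy":0,"wz":0.0873,"claw":10},{"dx":-0.02,"dy":0.48,"dz":0,"wx":0,"wy":0,"wz":0.0873,"claw":10},{"dx":-0.02,"dy":0.48,"dz":0,"wx":0,"wy":0,"wz":0.0873,"claw":10}]'
cat >> h.py <<'E'
C=np.array([.4932,-.0541]);W=-.244
def st():
    s=monitor.observe();p=np.array(s["position"])[:2]-C;a=np.arctan2(p[1],p[0]);F=np.array(s["force"])
    print("t %.2f r %.4f th %.1fdeg (%.3f) yaw-phi %.1f z %.4f Ft(resist) %.2f Fr %.2f Fz %.2f qd %s"%(s["clock"],np.hypot(*p),np.degrees(W+np.pi/2-a),W+np.pi/2-a,np.degrees(s["tool_rot"][2]-a),s["position"][2],-(F[0]*np.sin(a)-F[1]*np.cos(a)),F[0]*np.cos(a)+F[1]*np.sin(a),F[2],np.round(s["qpos"],2)))
E
python3 -c "
from h import *
st()"
```

```text
clock: 4.47
position: [0.4487, -0.022, 0.1224]
tool_rot: [-3.141, -0.0, 2.517]
force: [6.7, -2.4, -20.7]
grip_width: 0.0191
finger_force: 32.3
clock: 4.85
position: [0.4582, -0.012, 0.1224]
tool_rot: [-3.14, -0.0, 2.252]
force: [3.0, -6.8, -15.9]
grip_width: 0.019
finger_force: 32.9
t 4.85 r 0.0547 th -53.8deg (-0.939) yaw-phi -0.8 z 0.1224 Ft(resist) 2.06 Fr -7.12 Fz -15.87 qd [ 0.35  0.48 -0.58  2.1   0.42  0.67  0.17]
```

```bash
python3 -m handwheel '[{"dx":-0.05,"dy":0.48,"dz":0.08,"wx":0,"wy":0,"wz":0.0873,"claw":10},{"dx":-0.02,"dy":0.48,"dz":0,"wx":0,"wy":0,"wz":0.0873,"claw":10},{"dx":-0.02,"dy":0.48,"dz":0,"wx":0,"wy":0,"wz":0.0873,"claw":10}]' >/dev/null; python3 -c "from h import *;st()"
python3 -m handwheel '[{"dx":-0.01,"dy":0.288,"dz":0,"wx":0,"wy":0,"wz":0.0524,"claw":10},{"dx":-0.01,"dy":0.288,"dz":0,"wx":0,"wy":0,"wz":0.0524,"claw":10}]' >/dev/null; python3 -c "from h import *;st()"
python3 -m handwheel '[{"dx":-0.01,"dy":0.288,"dz":0,"wx":0,"wy":0,"wz":0.0524,"claw":10},{"dx":-0.01,"dy":0.288,"dz":0,"wx":0,"wy":0,"wz":0.0524,"claw":10}]' >/dev/null; python3 -c "from h import *;st()"
```

```text
t 5.22 r 0.0546 th -38.0deg (-0.663) yaw-phi 0.0 z 0.1222 Ft(resist) 2.35 Fr -4.33 Fz -1.00 qd [ 0.28  0.49 -0.51  2.07  0.37  0.67 -0.06]
t 5.47 r 0.0546 th -32.1deg (-0.560) yaw-phi 0.0 z 0.1222 Ft(resist) 3.49 Fr -3.10 Fz 0.79 qd [ 0.25  0.49 -0.48  2.06  0.36  0.67 -0.15]
t 5.72 r 0.0545 th -26.1deg (-0.455) yaw-phi 0.0 z 0.1222 Ft(resist) 2.84 Fr -3.12 Fz 1.03 qd [ 0.23  0.49 -0.45  2.05  0.34  0.67 -0.23]
```

```bash
python3 -m handwheel '[{"dx":-0.01,"dy":0.288,"dz":0,"wx":0,"wy":0,"wz":0.0524,"claw":10},{"dx":-0.01,"dy":0.288,"dz":0,"wx":0,"wy":0,"wz":0.0524,"claw":10}]' >/dev/null; python3 -c "from h import *;st()"
python3 -m handwheel '[{"dx":-0.01,"dy":0.288,"dz":0,"wx":0,"wy":0,"wz":0.0524,"claw":10},{"dx":-0.01,"dy":0.288,"dz":0,"wx":0,"wy":0,"wz":0.0524,"claw":10}]' >/dev/null; python3 -c "from h import *;st()"
python3 -m handwheel '[{"dx":-0.01,"dy":0.288,"dz":0,"wx":0,"wy":0,"wz":0.0524,"claw":10},{"dx":-0.01,"dy":0.288,"dz":0,"wx":0,"wy":0,"wz":0.0524,"claw":10}]' >/dev/null; python3 -c "from h import *;st()"
```

```text
t 5.97 r 0.0545 th -20.0deg (-0.350) yaw-phi 0.0 z 0.1222 Ft(resist) 2.96 Fr -4.43 Fz 0.77 qd [ 0.2   0.5  -0.42  2.04  0.32  0.67 -0.32]
t 6.22 r 0.0545 th -14.1deg (-0.245) yaw-phi 0.0 z 0.1222 Ft(resist) 2.67 Fr -3.36 Fz 1.06 qd [ 0.18  0.5  -0.39  2.02  0.3   0.68 -0.4 ]
t 6.47 r 0.0545 th -8.1deg (-0.141) yaw-phi 0.0 z 0.1222 Ft(resist) 2.26 Fr -4.09 Fz 2.29 qd [ 0.16  0.5  -0.36  2.01  0.28  0.68 -0.49]
```

```bash
python3 -m handwheel '[{"dx":-0.01,"dy":0.288,"dz":0,"wx":0,"wy":0,"wz":0.0524,"claw":10},{"dx":-0.01,"dy":0.288,"dz":0,"wx":0,"wy":0,"wz":0.0524,"claw":10}]' >/dev/null; python3 -c "from h import *;st()"
python3 -m handwheel '[{"dx":-0.01,"dy":0.288,"dz":0,"wx":0,"wy":0,"wz":0.0524,"claw":10},{"dx":-0.01,"dy":0.288,"dz":0,"wx":0,"wy":0,"wz":0.0524,"claw":10}]' >/dev/null; python3 -c "from h import *;st()"
python3 -m handwheel '[{"dx":-0.01,"dy":0.288,"dz":0,"wx":0,"wy":0,"wz":0.0524,"claw":10},{"dx":-0.01,"dy":0.288,"dz":0,"wx":0,"wy":0,"wz":0.0524,"claw":10}]' >/dev/null; python3 -c "from h import *;st()"
```

```text
t 6.72 r 0.0545 th -2.2deg (-0.038) yaw-phi -0.1 z 0.1222 Ft(resist) 4.88 Fr -3.12 Fz 3.93 qd [ 0.14  0.51 -0.34  2.    0.26  0.68 -0.57]
t 6.97 r 0.0545 th 3.2deg (0.056) yaw-phi -0.7 z 0.1222 Ft(resist) 8.59 Fr -4.36 Fz 7.56 qd [ 0.12  0.51 -0.31  1.98  0.24  0.68 -0.65]
t 7.22 r 0.0545 th 8.7deg (0.152) yaw-phi -1.2 z 0.1221 Ft(resist) 11.25 Fr -3.33 Fz 9.54 qd [ 0.1   0.51 -0.28  1.97  0.22  0.69 -0.73]
```

```bash
python3 -m handwheel '[{"dx":-0.01,"dy":0.288,"dz":0,"wx":0,"wy":0,"wz":0.0524,"claw":10}]' >/dev/null; python3 -c "from h import *;st()"
python3 -m handwheel '[{"dx":-0.01,"dy":0.288,"dz":0,"wx":0,"wy":0,"wz":0.0524,"claw":10}]' >/dev/null; python3 -c "from h import *;st()"
python3 -m handwheel '[{"dx":-0.01,"dy":0.288,"dz":0,"wx":0,"wy":0,"wz":0.0524,"claw":10}]' >/dev/null; python3 -c "from h import *;st()"
python3 -m handwheel '[{"dx":-0.01,"dy":0.288,"dz":0,"wx":0,"wy":0,"wz":0.0524,"claw":10}]' >/dev/null; python3 -c "from h import *;st()"
python3 -m handwheel '[{"dx":-0.01,"dy":0.288,"dz":0,"wx":0,"wy":0,"wz":0.0524,"claw":10}]' >/dev/null; python3 -c "from h import *;st()"
```

```text
t 7.35 r 0.0546 th 11.6deg (0.202) yaw-phi -1.3 z 0.1221 Ft(resist) 13.48 Fr -4.24 Fz 9.87 qd [ 0.1   0.52 -0.27  1.97  0.21  0.69 -0.77]
t 7.47 r 0.0545 th 14.4deg (0.252) yaw-phi -1.5 z 0.1221 Ft(resist) 13.86 Fr -4.44 Fz 10.77 qd [ 0.09  0.52 -0.25  1.96  0.2   0.69 -0.81]
t 7.60 r 0.0545 th 17.3deg (0.303) yaw-phi -1.6 z 0.1221 Ft(resist) 13.50 Fr -4.42 Fz 11.53 qd [ 0.08  0.52 -0.24  1.96  0.18  0.69 -0.85]
t 7.72 r 0.0546 th 20.3deg (0.354) yaw-phi -1.6 z 0.1221 Ft(resist) 13.48 Fr -3.87 Fz 10.51 qd [ 0.07  0.52 -0.22  1.95  0.17  0.69 -0.88]
t 7.85 r 0.0546 th 23.3deg (0.407) yaw-phi -1.6 z 0.1221 Ft(resist) 14.38 Fr -4.06 Fz 10.86 qd [ 0.06  0.52 -0.21  1.94  0.16  0.69 -0.92]
```

```bash
python3 -m handwheel '[{"dx":-0.01,"dy":0.288,"dz":0,"wx":0,"wy":0,"wz":0.0524,"claw":10}]' >/dev/null; python3 -c "from h import *;st()"
python3 -m handwheel '[{"dx":-0.01,"dy":0.288,"dz":0,"wx":0,"wy":0,"wz":0.0524,"claw":10}]' >/dev/null; python3 -c "from h import *;st()"
python3 -m handwheel '[{"dx":-0.007,"dy":0.192,"dz":0,"wx":0,"wy":0,"wz":0.035,"claw":10}]' >/dev/null; python3 -c "from h import *;st()"
```

```text
t 7.97 r 0.0546 th 26.3deg (0.459) yaw-phi -1.6 z 0.1221 Ft(resist) 12.83 Fr -3.23 Fz 9.15 qd [ 0.06  0.53 -0.2   1.94  0.15  0.69 -0.96]
t 8.10 r 0.0546 th 29.4deg (0.513) yaw-phi -1.5 z 0.1221 Ft(resist) 12.64 Fr -3.45 Fz 9.74 qd [ 0.05  0.53 -0.18  1.93  0.14  0.69 -1.  ]
t 8.22 r 0.0546 th 31.6deg (0.552) yaw-phi -1.3 z 0.1222 Ft(resist) 11.22 Fr -3.11 Fz 7.61 qd [ 0.05  0.53 -0.17  1.93  0.13  0.69 -1.02]
```

```bash
python3 -m handwheel '[{"dx":-0.007,"dy":0.192,"dz":0,"wx":0,"wy":0,"wz":0.035,"claw":10}]' >/dev/null; python3 -c "from h import *;st()"
python3 -m handwheel '[{"dx":-0.007,"dy":0.192,"dz":0,"wx":0,"wy":0,"wz":0.035,"claw":10}]' >/dev/null; python3 -c "from h import *;st()"
python3 -m handwheel '[{"dx":-0.007,"dy":0.192,"dz":0,"wx":0,"wy":0,"wz":0.035,"claw":10}]' >/dev/null; python3 -c "from h import *;st()"
python3 -m handwheel '[{"dx":-0.007,"dy":0.192,"dz":0,"wx":0,"wy":0,"wz":0.035,"claw":10}]' >/dev/null; python3 -c "from h import *;st()"
```

```text
t 8.35 r 0.0547 th 33.7deg (0.588) yaw-phi -1.2 z 0.1222 Ft(resist) 10.38 Fr -3.33 Fz 7.00 qd [ 0.04  0.53 -0.16  1.93  0.13  0.69 -1.05]
t 8.47 r 0.0547 th 35.8deg (0.624) yaw-phi -1.1 z 0.1221 Ft(resist) 8.72 Fr -3.55 Fz 6.65 qd [ 0.04  0.53 -0.15  1.92  0.12  0.7  -1.07]
t 8.60 r 0.0547 th 37.9deg (0.662) yaw-phi -0.9 z 0.1222 Ft(resist) 8.44 Fr -3.04 Fz 5.92 qd [ 0.03  0.53 -0.14  1.92  0.11  0.7  -1.1 ]
t 8.72 r 0.0547 th 40.1deg (0.700) yaw-phi -0.8 z 0.1222 Ft(resist) 6.87 Fr -2.20 Fz 4.35 qd [ 0.03  0.54 -0.13  1.92  0.11  0.7  -1.12]
```

```bash
python3 -m handwheel '[{"dx":-0.007,"dy":0.192,"dz":0,"wx":0,"wy":0,"wz":0.035,"claw":10}]' >/dev/null; python3 -c "from h import *;st()"
python3 -m handwheel '[{"dx":-0.007,"dy":0.192,"dz":0,"wx":0,"wy":0,"wz":0.035,"claw":10}]' >/dev/null; python3 -c "from h import *;st()"
python3 -m handwheel '[{"dx":-0.007,"dy":0.192,"dz":0,"wx":0,"wy":0,"wz":0.035,"claw":10}]' >/dev/null; python3 -c "from h import *;st()"
```

```text
t 8.85 r 0.0547 th 42.3deg (0.738) yaw-phi -0.6 z 0.1222 Ft(resist) 5.45 Fr -2.83 Fz 2.90 qd [ 0.03  0.54 -0.12  1.92  0.1   0.7  -1.15]
t 8.97 r 0.0547 th 44.4deg (0.775) yaw-phi -0.5 z 0.1222 Ft(resist) 4.69 Fr -1.73 Fz 2.58 qd [ 0.02  0.54 -0.11  1.91  0.09  0.7  -1.17]
t 9.10 r 0.0548 th 46.8deg (0.816) yaw-phi -0.2 z 0.1222 Ft(resist) 2.05 Fr -2.94 Fz 2.80 qd [ 0.02  0.54 -0.11  1.91  0.08  0.7  -1.2 ]
```

```bash
python3 -m handwheel '[{"dx":0,"dy":0,"dz":0,"wx":0,"wy":0,"wz":0,"claw":10},{"dx":0,"dy":0,"dz":0,"wx":0,"wy":0,"wz":0,"claw":10}]' >/dev/null; python3 -c "from h import *;st()"
python3 -m handwheel '[{"dx":0,"dy":0,"dz":0,"wx":0,"wy":0,"wz":0,"claw":27},{"dx":0,"dy":0,"dz":0,"wx":0,"wy":0,"wz":0,"claw":30},{"dx":0,"dy":0,"dz":0,"wx":0,"wy":0,"wz":0,"claw":30},{"dx":0,"dy":0,"dz":0,"wx":0,"wy":0,"wz":0,"claw":30},{"dx":0,"dy":0,"dz":0,"wx":0,"wy":0,"wz":0,"claw":30}]'; python3 - <<'E'
from h import *
st()
f=optics.grab_frame("side")
for m in optics.masks_of("knob_grip","side")[:1]:
    y,x=np.nonzero(m["region"]);u=[x.mean(),y.mean()];q=atz(f,u,.135);v=q[:2]-C
    print(m["p"],u,q,np.hypot(*v),np.degrees(W+np.pi/2-np.arctan2(v[1],v[0])))
cv2.imwrite("pics/z2.png",cv2.resize(f["frame"][200:340,150:320],None,fx=4,fy=4))
E
```

```text
t 9.35 r 0.0548 th 47.4deg (0.827) yaw-phi 0.6 z 0.1222 Ft(resist) 1.82 Fr -5.15 Fz 5.40 qd [ 0.02  0.54 -0.1   1.91  0.08  0.7  -1.2 ]
clock: 9.98
position: [0.5413, -0.0276, 0.122]
tool_rot: [-3.142, -0.0, 0.509]
force: [-0.1, 0.7, -0.3]
grip_width: 0.0258
finger_force: 0.0
t 9.97 r 0.0549 th 47.2deg (0.824) yaw-phi 0.3 z 0.1220 Ft(resist) 0.70 Fr 0.21 Fz -0.27 qd [ 0.02  0.54 -0.1   1.91  0.08  0.7  -1.2 ]
0.48 [np.float64(249.9), np.float64(264.25)] [ 0.53379883 -0.02798306  0.135     ] 0.04827379841708439 43.266939880876706
```

View pics/z2.png

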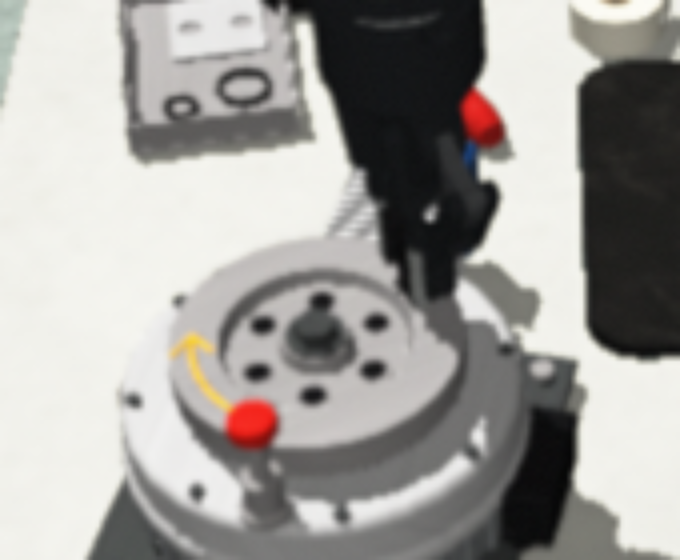

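The side view shows the fingers free of the knob and the wheel staying put, with the cap clear at (250,425) in the crop. Next I'll lift off.

```bash
python3 -m handwheel '[{"dx":0,"dy":0,"dz":0,"wx":0,"wy":0,"wz":0,"claw":55},{"dx":0,"dy":0,"dz":0,"wx":0,"wy":0,"wz":0,"claw":55},{"dx":0,"dy":0,"dz":-2,"wx":0,"wy":0,"wz":0,"claw":55},{"dx":0,"dy":0,"dz":-3,"wx":0,"wy":0,"wz":0,"claw":55},{"dx":0,"dy":0,"dz":-3,"wx":0,"wy":0,"wz":0,"claw":55},{"dx":0,"dy":0,"dz":0,"wx":0,"wy":0,"wz":0,"claw":10}]'; python3 - <<'E'
from h import *
f=optics.grab_frame("side")
for m in optics.masks_of("knob_grip","side")[:1]:
    y,x=np.nonzero(m["region"]);u=[x.mean(),y.mean()];q=atz(f,u,.135);v=q[:2]-C
    print(m["p"],u,m["rect"],q,np.hypot(*v),np.degrees(W+np.pi/2-np.arctan2(v[1],v[0])))
for m in optics.masks_of("plunger_top","side")[:1]:
    y,x=np.nonzero(m["region"]);print(m["p"],x.mean(),y.mean(),atz(f,[x.mean(),y.mean()],.142))
rel([.4724,-.1375,.175],.509)
E
```

```text
clock: 10.82
position: [0.5423, -0.0276, 0.2039]
tool_rot: [3.14, -0.003, 0.509]
force: [0.8, -0.7, -1.0]
grip_width: 0.0299
finger_force: 0.0
0.7 [np.float64(253.29166666666666), np.float64(264.3425925925926)] [249.4, 254.4, 10.8, 21.5] [ 0.54016349 -0.02852001  0.135     ] 0.05347807795806501 47.44366195578692
0.64 213.29245283018867 305.70754716981133 [ 0.47363089 -0.13747745  0.142     ]
d cm [-11.34   6.26   2.64] w [-0.     0.001 -0.   ] pos [ 0.5409 -0.0276  0.2013] rot [-3.141e+00  1.000e-03  5.090e-01] F [-0.55 -0.63 -0.5 ] q [ 0.03  0.43 -0.11  1.85  0.06  0.87 -1.18] t 10.975
```

```bash
python3 -m handwheel '[{"dx":-3.8,"dy":2.08,"dz":0,"wx":0,"wy":0,"wz":0,"claw":0},{"dx":-3.8,"dy":2.09,"dz":0,"wx":0,"wy":0,"wz":0,"claw":0},{"dx":-3.74,"dy":2.09,"dz":0,"wx":0,"wy":0,"wz":0,"claw":0},{"dx":0,"dy":0,"dz":2.6,"wx":0,"wy":0,"wz":0,"claw":0},{"dx":0,"dy":0,"dz":1.0,"wx":0,"wy":0,"wz":0,"claw":0},{"dx":0,"dy":0,"dz":0,"wx":0,"wy":0,"wz":0,"claw":0},{"dx":0,"dy":0,"dz":0,"wx":0,"wy":0,"wz":0,"claw":0}]'; python3 - <<'E'
from h import *
rel([.4726,-.1375,.148],.509)
f=optics.grab_frame("side");cv2.imwrite("pics/z3.png",cv2.resize(f["frame"][200:340,140:310],None,fx=4,fy=4))
E
```

```text
clock: 11.85
position: [0.4732, -0.1371, 0.1663]
tool_rot: [3.142, -0.0, 0.51]
force: [0.3, -1.0, -0.3]
grip_width: 0.0
finger_force: 0.0
d cm [-0.07  0.01  1.83] w [ 0.    -0.     0.001] pos [ 0.4732 -0.1371  0.1663] rot [ 3.142 -0.     0.51 ] F [ 0.26 -0.97 -0.25] q [ 0.23  0.4  -0.09  2.    0.05  0.74 -0.95] t 11.85
```

View pics/z3.png

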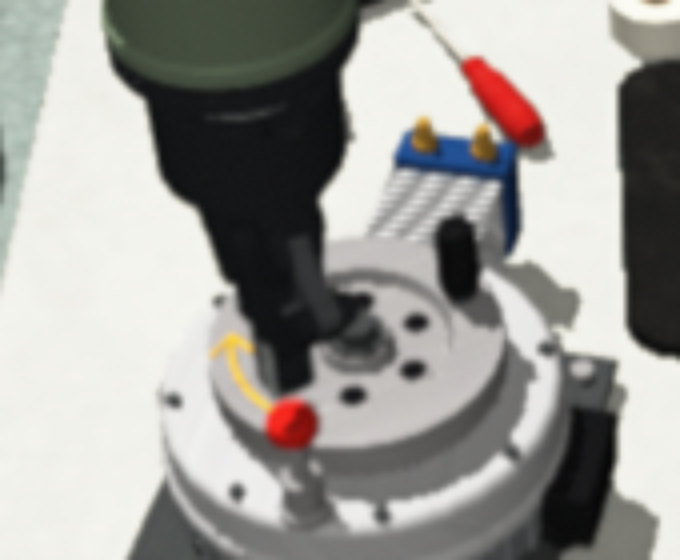

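The closed fingers at (290,385) in the crop are about 18 mm above the cap at (292,425). I'll press in small steps.

```bash
python3 -m handwheel '[{"dx":-0.07,"dy":0,"dz":1.0,"wx":0,"wy":0,"wz":0,"claw":0},{"dx":0,"dy":0,"dz":0.4,"wx":0,"wy":0,"wz":0,"claw":0},{"dx":0,"dy":0,"dz":0,"wx":0,"wy":0,"wz":0,"claw":0}]' | sed -n '1,4p'
python3 -m handwheel '[{"dx":0,"dy":0,"dz":0.2,"wx":0,"wy":0,"wz":0,"claw":0},{"dx":0,"dy":0,"dz":0.2,"wx":0,"wy":0,"wz":0,"claw":0},{"dx":0,"dy":0,"dz":0,"wx":0,"wy":0,"wz":0,"claw":0}]'| sed -n '1,4p'
python3 -m handwheel '[{"dx":0,"dy":0,"dz":0.1,"wx":0,"wy":0,"wz":0,"claw":0},{"dx":0,"dy":0,"dz":0.1,"wx":0,"wy":0,"wz":0,"claw":0},{"dx":0,"dy":0,"dz":0,"wx":0,"wy":0,"wz":0,"claw":0}]'| sed -n '1,4p'
```

```text
clock: 12.28
position: [0.4719, -0.1378, 0.1516]
tool_rot: [-3.141, 0.001, 0.509]
force: [-0.6, -0.5, 0.8]
clock: 12.65
position: [0.4722, -0.1379, 0.1479]
tool_rot: [-3.142, 0.0, 0.509]
force: [0.5, 0.9, 0.2]
clock: 13.02
position: [0.4722, -0.1379, 0.1459]
tool_rot: [-3.142, -0.0, 0.509]
force: [0.2, -0.0, -0.7]
```

```bash
python3 -m handwheel '[{"dx":0,"dy":0,"dz":0.1,"wx":0,"wy":0,"wz":0,"claw":0},{"dx":0,"dy":0,"dz":0.1,"wx":0,"wy":0,"wz":0,"claw":0}]' | sed -n '1,4p'
python3 -m handwheel '[{"dx":0,"dy":0,"dz":0.1,"wx":0,"wy":0,"wz":0,"claw":0},{"dx":0,"dy":0,"dz":0.1,"wx":0,"wy":0,"wz":0,"claw":0}]'| sed -n '1,4p'
python3 - <<'E'
from h import *
rel([.4726,-.1375,.148],.509)
f=optics.grab_frame("side");cv2.imwrite("pics/z4.png",cv2.resize(f["frame"][260:340,170:270],None,fx=6,fy=6))
E
```

```text
clock: 13.28
position: [0.4722, -0.1379, 0.144]
tool_rot: [3.142, -0.0, 0.509]
force: [-0.1, -0.5, 1.8]
clock: 13.52
position: [0.4722, -0.1378, 0.1419]
tool_rot: [-3.142, -0.0, 0.509]
force: [0.3, -0.7, 3.1]
d cm [ 0.05 -0.01 -0.61] w [-0. -0. -0.] pos [ 0.4722 -0.1378  0.1419] rot [-3.142 -0.     0.509] F [ 0.26 -0.67  3.08] q [ 0.23  0.44 -0.09  2.02  0.06  0.68 -0.96] t 13.525
```

View pics/z4.png

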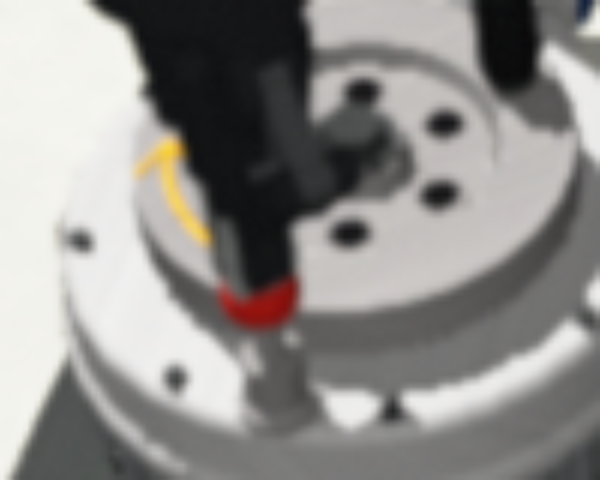

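The fingertips are centred on the red cap and in contact, at about 3 N.

```bash
python3 -m handwheel '[{"dx":0,"dy":0,"dz":0.1,"wx":0,"wy":0,"wz":0,"claw":0},{"dx":0,"dy":0,"dz":0.1,"wx":0,"wy":0,"wz":0,"claw":0}]' | sed -n '2p;4p'
python3 -m handwheel '[{"dx":0,"dy":0,"dz":0.1,"wx":0,"wy":0,"wz":0,"claw":0},{"dx":0,"dy":0,"dz":0.1,"wx":0,"wy":0,"wz":0,"claw":0}]'| sed -n '2p;4p'
python3 -m handwheel '[{"dx":0,"dy":0,"dz":0.1,"wx":0,"wy":0,"wz":0,"claw":0},{"dx":0,"dy":0,"dz":0,"wx":0,"wy":0,"wz":0,"claw":0}]'| sed -n '2p;4p'
```

```text
position: [0.4722, -0.1379, 0.1399]
force: [-0.8, -0.6, 2.3]
position: [0.4722, -0.1379, 0.138]
force: [-0.6, 0.3, 3.3]
position: [0.4722, -0.1379, 0.137]
force: [-0.5, -0.3, 3.8]
```

```bash
python3 -m handwheel '[{"dx":0,"dy":0,"dz":0.1,"wx":0,"wy":0,"wz":0,"claw":0},{"dx":0,"dy":0,"dz":0.1,"wx":0,"wy":0,"wz":0,"claw":0}]' | sed -n '2p;4p'
python3 -m handwheel '[{"dx":0,"dy":0,"dz":0.1,"wx":0,"wy":0,"wz":0,"claw":0},{"dx":0,"dy":0,"dz":0.1,"wx":0,"wy":0,"wz":0,"claw":0}]'| sed -n '2p;4p'
python3 -m handwheel '[{"dx":0,"dy":0,"dz":0.1,"wx":0,"wy":0,"wz":0,"claw":0},{"dx":0,"dy":0,"dz":0.1,"wx":0,"wy":0,"wz":0,"claw":0}]'| sed -n '2p;4p'
```

```text
position: [0.4722, -0.1378, 0.135]
force: [-2.3, 0.3, 6.1]
position: [0.4722, -0.1378, 0.133]
force: [-1.4, 0.5, 5.7]
position: [0.4722, -0.1379, 0.131]
force: [-1.3, 0.5, 5.2]
```

```bash
python3 -m handwheel '[{"dx":0,"dy":0,"dz":0.1,"wx":0,"wy":0,"wz":0,"claw":0},{"dx":0,"dy":0,"dz":0.1,"wx":0,"wy":0,"wz":0,"claw":0}]' | sed -n '2p;4p'
python3 -m handwheel '[{"dx":0,"dy":0,"dz":0.1,"wx":0,"wy":0,"wz":0,"claw":0},{"dx":0,"dy":0,"dz":0.1,"wx":0,"wy":0,"wz":0,"claw":0}]'| sed -n '2p;4p'
python3 -m handwheel '[{"dx":0,"dy":0,"dz":0.1,"wx":0,"wy":0,"wz":0,"claw":0},{"dx":0,"dy":0,"dz":0,"wx":0,"wy":0,"wz":0,"claw":0}]'| sed -n '2p;4p'
```

```text
position: [0.4722, -0.1379, 0.1289]
force: [-0.2, -0.2, 1.9]
position: [0.4722, -0.1378, 0.1269]
force: [-0.7, 0.5, 4.2]
position: [0.4722, -0.1379, 0.126]
force: [-1.6, 0.2, 6.5]
```

```bash
python3 -m handwheel '[{"dx":0,"dy":0,"dz":0.1,"wx":0,"wy":0,"wz":0,"claw":0},{"dx":0,"dy":0,"dz":0,"wx":0,"wy":0,"wz":0,"claw":0}]' | sed -n '2p;4p'
python3 -m handwheel '[{"dx":0,"dy":0,"dz":0.1,"wx":0,"wy":0,"wz":0,"claw":0},{"dx":0,"dy":0,"dz":0,"wx":0,"wy":0,"wz":0,"claw":0}]'| sed -n '2p;4p'
```

```text
position: [0.4722, -0.1379, 0.1251]
force: [-1.3, 0.7, 7.2]
position: [0.4722, -0.1379, 0.1242]
force: [-2.2, -0.3, 8.9]
```

```bash
python3 -m handwheel '[{"dx":0,"dy":0,"dz":0.1,"wx":0,"wy":0,"wz":0,"claw":0},{"dx":0,"dy":0,"dz":0,"wx":0,"wy":0,"wz":0,"claw":0},{"dx":0,"dy":0,"dz":0,"wx":0,"wy":0,"wz":0,"claw":0}]' | sed -n '2p;4p'
python3 -m handwheel '[{"dx":0,"dy":0,"dz":-0.5,"wx":0,"wy":0,"wz":0,"claw":0},{"dx":0,"dy":0,"dz":-2,"wx":0,"wy":0,"wz":0,"claw":0},{"dx":0,"dy":0,"dz":-4,"wx":0,"wy":0,"wz":0,"claw":0},{"dx":-4,"dy":2,"dz":-3,"wx":0,"wy":0,"wz":0,"claw":0},{"dx":-3,"dy":2,"dz":0,"wx":0,"wy":0,"wz":0,"claw":0},{"dx":0,"dy":0,"dz":0,"wx":0,"wy":0,"wz":0,"claw":0},{"dx":0,"dy":0,"dz":0,"wx":0,"wy":0,"wz":0,"claw":0}]'
python3 - <<'E'
from h import *
from scipy.optimize import least_squares
o=[]
for c in("side","top"):
    f=optics.grab_frame(c)
    if c=="side": cv2.imwrite("pics/z5.png",cv2.resize(f["frame"][230:350,160:300],None,fx=5,fy=5))
    for m in optics.masks_of("plunger_top",c)[:1]:
        y,x=np.nonzero(m["region"]);u=[x.mean(),y.mean()];print(c,m["p"],u,"out",proj(f,[.4724,-.1375,.142]),"home",proj(f,[.4724,-.1375,.122]))
    if c=="side":
        for m in optics.masks_of("knob_grip",c)[:1]:
            y,x=np.nonzero(m["region"]);v=atz(f,[x.mean(),y.mean()],.135)[:2]-C;print(np.degrees(W+np.pi/2-np.arctan2(v[1],v[0])))
E
```

```text
position: [0.4722, -0.1379, 0.1233]
force: [-3.6, 0.4, 11.6]
clock: 17.58
position: [0.4307, -0.2064, 0.2178]
tool_rot: [-3.141, -0.0, 0.509]
force: [-0.2, 0.9, -0.7]
grip_width: 0.0
finger_force: 0.0
43.89923974311932
top 0.7 [np.float64(445.0402684563758), np.float64(318.744966442953)] out [[448.06073281 317.88664723]] home [[445.40887834 318.66099363]]
```

View pics/z5.png

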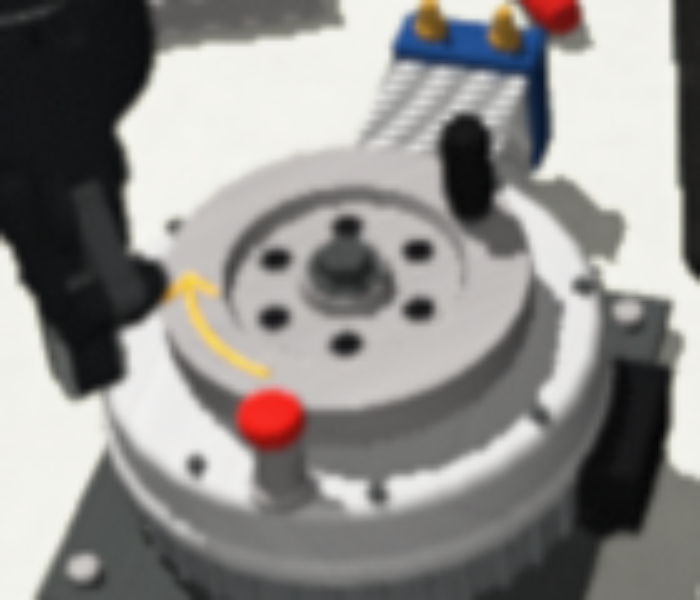

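The cap now sits at about (214,314) in the side view, 8 px lower than before. In the top view it matches the predicted home position. The wheel was drawn to about 44°, and the arm is clear.

```bash
python3 -c "
from workcell import job_done
print(job_done())"
```

```text
the job is handed in; nothing more can be done
None
```

The job is handed in: I turned the flywheel clockwise by the knob to dead centre (about 44°), where it stayed put when released, and pushed the red plunger fully home with at most about 12 N, with the arm left clear; I haven't seen the judge's verdict.

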